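# Close the peg box and snap its toggle latch tight

### The arm

A 6-joint arm with a two-finger parallel gripper is mounted at the origin on a cart in front of the work surface, level with it; the furniture and walls round the work are solid. World frame = base frame: x ahead of the robot, y to its left, z up, the work surface at z = 0. Lengths are in m, angles in degrees, forces in N, time in s.
With the tool pointing down it reaches from about 0.325 to 0.775 m from the base axis. Payload 9.3 kg.
Tool frame: the origin (TCP) lies midway between the tips of the shut fingers; the grasp point (between the pads) lies 19 mm behind it (robot.tcp_to_grasp is the distance from the TCP to the grasp point, in m); z points along the fingers, y is the line along which they close (so a half turn about z gives the same grasp; the last joint's range is limited). The gripper opens to 85 mm and grips with 20 to 120 N. Pads are 22 mm wide; open, the fingers measure 114 mm over their backs; the gripper's body (76 mm by 85 mm) begins 54 mm behind the grasp point. The pads swing forward as they close: fully open they stand 13 mm farther back than shut.
Start: joints at [60.986, 14.817, 1.232, 76.415, 0, 81.257], TCP at [0.191, 0.516, 0.231] pointing down, gripper open.
Joint ranges: [-174.27, 174.27], [-52.1, 104.24], [-59.71, 78.15], [-110.17, 111.67], [-87.03, 83.33], [-180, 180]. Speed limits (degrees/s): [127.2, 127.2, 159.86, 180, 180, 180].

### API

Orientations are given as [roll, pitch, yaw] about the fixed x, y, z axes, in that order (R = Rz(yaw) Ry(pitch) Rx(roll)).
In Python, from cell import robot, grab_frame, get_calibration gives the robot as it stands.
- The arm moves only by the tool step_arm, never from a script. Its argument "deltas" is a list of rows, each a list of 3 entries, a list of its own where there are three numbers: the shift along the tool's x, y, z in parts of the range, where 1.0 means 60 cm, then the turn, a rotation vector about the tool's x, y, z in shares of 180 degrees (1.0 is 180 degrees), then the finger opening in cm, from 0 to 8.54. A call has 1 to 8 rows; each row is the pose to reach, as a shift and turn from the pose commanded when the call began, along the tool's axes at that moment; what a row does not reach only later rows make up. A row lasts 1/8 s, in which the tool goes at most 62.5 mm and 10.7 degrees, less where a joint would pass 70% of its speed; a pose out of reach is approached as far as the arm can. No shift or turn number may pass 1 either way. A call with a gripper value outside its range is refused whole. The fingers move at their own pace and stop on an object; "newtons" is the grip in N (left out, the last holds). Time passes only in rows, so rows that repeat a pose let the fingers close. It gives the time, the measured TCP pose, the force, the opening and the grip force at its end, in the units of the state.
- robot.state(): the state, without advancing time (a new reading comes with each control period).
- grab_frame(name): name is "scene" or "side" or "wrist"; returns (picture, depth): 480x640x3 uint8, red, green, blue; 480x640 float32, m along the optical axis (not along the pixel's ray), 0 where there is no reading.
- get_calibration(name): a dict with "fov_y" (degrees; the focal length in pixels is half the picture's height over the tangent of half this angle, whatever the lens; pixels are square), "cx", "cy" (the principal point, pixels), "k1" (the pictures are not rectified: a ray, as slopes to the right and down, at radius r is drawn at 1 + k1 r^2 times it, then the intrinsics apply), "rvec" (rotation vector, rad) and "tvec" (3), from world to camera coordinates, as OpenCV has them; the wrist camera has in their place "T_tool_cam" (4x4, takes a point from camera to tool coordinates, whose origin is the TCP and whose axes are the flange's). Camera axes: x right, y down, z forward; pixel columns grow to the right and rows downward; lengths in m; the calibration is good to about 2 mm. A picture is of the moment at which its call begins: read the wrist's pose just before it. get_calibration takes no time and is no camera call.
- robot.close_job(): hands the job in; it is judged then, once.
The state is a dict: "clock": time; "joint_positions": joint angles; "dq": joint speeds; "tau": joint torques, N m; "position": TCP position; "tool_rot": TCP orientation; "wrist_force": force on the tool from outside, world axes, zero at the start; "torque": the same for the moment, N m; "opening": finger opening in m; "grip_force": force on a finger pad.
Only numpy, scipy, OpenCV 4.12 (cv2) and the standard library are available. Lean on these libraries where they do the work, as an engineer would, in place of code of your own. Each camera call takes 0.05 s, during which the arm holds its last target. There are 200 camera calls.

### The job

Close the clothes-peg box: put the green lid on with its metal keeper above the orange toggle latch and let go. Then hook the latch's wire loop over the keeper, let go of it with the lever still up, and press the orange lever all the way down until the latch snaps over and holds the lid tight on its seal. Leave the spools, the tape measure and the torch where they are.

Things in the scene. Friction and masses are not known exactly. Their poses are not given: they have to be found in the camera images.
- peg_box: Grey open box with pegs in it, fixed, 102 (x) x 160 (y) x 96 mm high. Origin: centre of the underside, on the worktop, z up; its front, with the latch in a shallow recess, faces its own -x (to the robot's right). Mouth inside: x -32..44, y -74..74 mm. On the rim lies a springy black rubber seal, top 104 mm above the worktop, that yields 1 mm per 5 N.
- box_lid: Loose green lid, 0.3 kg, right way up: plate 110 (x) x 168 (y) x 8 mm on a 14 mm deep plug ring (outside x -28..40, y -71..71) that enters the box's mouth with 3 mm play. Origin: under the plug; plate top at z 22. Metal keeper in the middle of its -x edge. Seated: origin and axes in line with the box's, 89 to 90 mm above the box's origin on the free seal, about 4 mm lower when latched.
- lid_handle (a point): Point in the middle of the lid's black bow handle, 47 mm above and 10 mm to the +x side of the lid's origin. The handle bar runs along the lid's x, 56 mm long, 14 mm wide (y), 14 mm high, 18 mm free under it; grip it across y.
- keeper_seat (a point): On the lid (x -44.5, z 18.5 mm in its frame): where the centre of the loop's cross bar lies when hooked. The keeper is a metal hook 30 mm wide (y): a groove 12 mm wide in x, floor 2.5 mm below this point, with a lip on its -x side (x -54.5..-50.5) 6 mm above the groove floor. The bar comes over the lip, then down into the groove.
- latch_pivot (a point): Axis of the latch lever, along the box's y, fixed to the box at x -54, y 0, z 77.5 mm in the box's frame.
- latch_lever (a joint): Angle of the orange lever (24 mm wide, 6 thick, 50 long from the pivot), rad: 0 = closed, down; 1.57 = out to the box's -x; 2.3 = up and out, its stop. Stays where it is left (2 N at the pin move it). The loop's pin is 14 mm below the pivot when closed and turns with it. With the loop hooked, lowering it pulls the lid down; below about 0.25 it snaps over centre and stays shut. Takes under 10 N.
- lever_press (a point): Point on the lever's outer (when open: upper) face, 43 mm from the pivot; when closed 14.6 mm in front of and 40 mm below the pivot, the handle being kicked out by 0.44 rad. Press here with closed fingertips, along the arc about latch_pivot. For the last part tilt the hand about 20 degrees, fingers towards the box, so that its body stays clear of lid and loop.
- latch_bail (a joint): Angle of the wire loop on its pin relative to the lever, rad. The loop's lean from upright towards the box's -x is this value minus latch_lever (0 = upright, 1.57 = level, pointing outwards). Stays where it is left.
- bail_bar (a point): Middle of the loop's cross bar (along y, 5 mm thick, 46 mm long), 40.5 mm from the pin. Two 4 mm wires at y +-21 mm join it to the pin, straddling the lever and the keeper.
- bail_tab (a point): Point on the orange thumb tab that stands on the loop's cross bar, 16 mm beyond the bar from the pin (56.5 mm from the pin). The tab is 20 mm wide (y), 7 mm thick, and reaches 10 mm beyond this point. Grip it across y from above; it may turn between the fingers. Drawing it up lifts the lever too.
- red_spool: Bystander: red thread spool, 29 mm across, 40 mm high; origin under its centre.
- blue_spool: Bystander: blue thread spool, 29 mm across, 40 mm high; origin under its centre.
- yellow_tape_measure: Bystander: yellow tape measure, 66x74x33 mm; origin under its centre.
- black_torch: Bystander: black torch lying down, 37x114x32 mm; origin under its centre.

How it is judged:
By the outcome, as a careful person would: the job done as asked, in the order asked, and still so for the second after the job is handed in, with the robot touching nothing.
It also fails if it takes over 58 s, if anything falls off the work surface, if the arm or the gripper's body presses on something with over 40 N, if the wrist force passes 120 N, or if a joint passes its speed limit or range.

## Working session

There is one attempt and no reset: what is moved stays moved. The work goes in short steps, Python scripts to look and compute and a tool call to move; the robot and the scene stay as the last step left them, time stands still between calls to the robot, and variables do not carry over. Pictures are saved under pics/ and viewed, at most 12 in all, crops included, and the job is handed in when it is done.

Besides the shell and the picture viewer there is one more tool, called by a JSON object that holds its "method" and its "body". step_arm: Moves the arm, as the interface text tells. Its arguments: {"type":"object","properties":{"deltas":{"type":"array"},"newtons":{"type":"number"}},"required":["deltas"]}

```bash
ls; mkdir -p pics; cat > h.py <<'E'
import numpy as np, cv2
from scipy.spatial.transform import Rotation as R
from cell import robot, grab_frame, get_calibration
def cam(name, st=None):
    c=get_calibration(name); f=240/np.tan(np.radians(c['fov_y'])/2)
    if name=='wrist':
        T=np.eye(4); T[:3,:3]=R.from_euler('xyz',st['tool_rot'],degrees=True).as_matrix(); T[:3,3]=st['position']
        T=T@np.array(c['T_tool_cam'])
    else:
        W=np.eye(4); W[:3,:3]=R.from_rotvec(np.ravel(c['rvec'])).as_matrix(); W[:3,3]=np.ravel(c['tvec']); T=np.linalg.inv(W)
    return dict(T=T,f=f,c=c)
def slopes(k,uv):
    uv=np.atleast_2d(np.asarray(uv,float)); c=k['c']
    K=np.array([[k['f'],0,c['cx']],[0,k['f'],c['cy']],[0,0,1]])
    return cv2.undistortPoints(uv.reshape(-1,1,2),K,np.array([c['k1'],0,0,0.])).reshape(-1,2)
def rays(k,uv):
    s=slopes(k,uv); d=np.c_[s,np.ones(len(s))]@k['T'][:3,:3].T
    return k['T'][:3,3],d
def onz(k,uv,z):
    o,d=rays(k,uv); return o+d*((z-o[2])/d[:,2])[:,None]
def bydepth(k,uv,dep):
    o,d=rays(k,uv); return o+d*np.ravel(dep)[:,None]
def proj(k,P):
    W=np.linalg.inv(k['T']); p=np.atleast_2d(P)@W[:3,:3].T+W[:3,3]; s=p[:,:2]/p[:,2:]
    s=s*(1+k['c']['k1']*(s**2).sum(1))[:,None]; return s*k['f']+[k['c']['cx'],k['c']['cy']]
def save(n,im): cv2.imwrite('pics/'+n+'.png',im[:,:,::-1])
E
python3 - <<'E'
from h import *
st=robot.state(); print(st)
for n in('scene','side','wrist'):
    im,d=grab_frame(n); save(n,im); np.savez(n+'.npz',im=im,d=d); k=cam(n,st); print(n,k['T'].round(3).tolist(),k['f'],k['c']['k1'],(d>0).mean())
a=[cv2.imread(f'pics/{n}.png') for n in('scene','side','wrist')]
E
```

```text
pics
{'clock': 0.0, 'joint_positions': array([6.09852567e+01, 1.48531820e+01, 1.18728285e+00, 7.64151056e+01,
       1.41102466e-03, 8.12572227e+01]), 'dq': array([-0.11907638, -0.01158977,  0.00318495, -0.02280086,  0.03834402,
       -0.01440809]), 'tau': array([ 3.29756207e-03, -5.55638802e+01,  3.44533253e+01,  1.38550188e-02,
       -1.82039303e-04,  2.59960267e-07]), 'position': array([0.19041185, 0.51567748, 0.23062621]), 'tool_rot': array([-1.79920151e+02, -1.37072481e-02,  1.59728023e+02]), 'wrist_force': array([-0.20373291,  0.43101165, -0.12510532]), 'torque': array([-0.01180792,  0.01498465,  0.03114257]), 'grip_force': 0.0, 'opening': 0.0852491251369818}
scene [[0.632, -0.362, 0.685, -0.138], [-0.775, -0.312, 0.549, -0.6], [0.015, -0.878, -0.478, 0.594], [0.0, 0.0, 0.0, 1.0]] 485.1805725050495 -0.07847689563852367 0.981591796875
side [[-0.988, -0.084, 0.132, 0.419], [-0.156, 0.441, -0.884, 1.188], [0.016, -0.893, -0.449, 0.698], [0.0, 0.0, 0.0, 1.0]] 505.6557830516999 0.048957668772870735 0.9518815104166667
wrist [[0.347, 0.899, 0.266, 0.123], [0.938, -0.332, -0.1, 0.542], [-0.002, 0.285, -0.959, 0.373], [0.0, 0.0, 0.0, 1.0]] 428.9705083848505 0.009505101330429862 0.9960384114583334
```

View pics/scene.png

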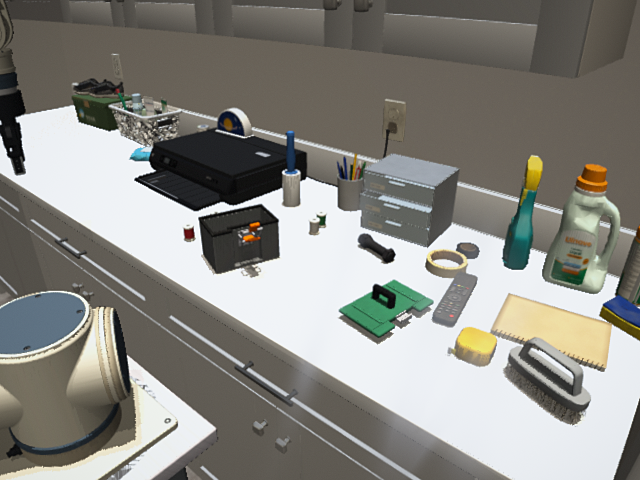

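View pics/side.png

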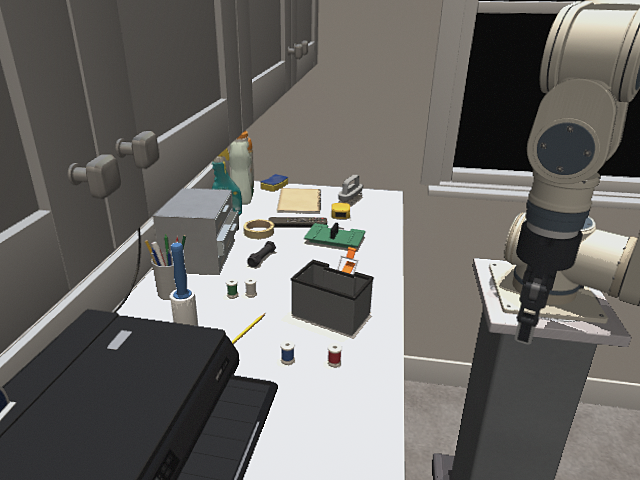

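The scene view shows the grey box at about (240,238) with the orange latch facing the camera at (248,235), and the green lid at (387,307) with its handle at (383,296). The torch is at (376,247) and the tape measure at (476,345). The side view shows the box at (332,297), the lid at (335,236), and the red and blue spools at (334,355) and (288,352).

```bash
python3 - <<'E'
from h import *
import cv2
vv,uu=np.mgrid[0:480,0:640]; UV=np.c_[uu.ravel(),vv.ravel()]
for n in('scene','side'):
    z=np.load(n+'.npz'); im,d=z['im'],z['d']; k=cam(n)
    P=bydepth(k,UV,d).reshape(480,640,3); hsv=cv2.cvtColor(im,cv2.COLOR_RGB2HSV).astype(int); H,S,V=hsv[...,0],hsv[...,1],hsv[...,2]
    ok=d>0
    reg=ok&(P[...,0]>.2)&(P[...,0]<.75)&(P[...,1]>-.35)&(P[...,1]<.5)
    tab=reg&(V>200)&(S<30)&(abs(P[...,2])<.02); print(n,'table z',np.median(P[tab][:,2]))
    g=reg&(H>55)&(H<90)&(S>100)&(P[...,2]>-.0)&(P[...,2]<.06)
    nl,lab,sts,_=cv2.connectedComponentsWithStats(g.astype(np.uint8)); i=1+sts[1:,4].argmax(); m=lab==i
    pts=P[m]; print('lid n',m.sum(),'z pct',np.percentile(pts[:,2],[5,25,50,75,95]).round(4))
    top=pts[abs(pts[:,2]-np.percentile(pts[:,2],60))<.006]
    r=cv2.minAreaRect((top[:,:2]*1000).astype(np.float32)); print('lid rect',r)
    # handle: dark pts near lid above z
    hm=reg&(V<60)&(P[...,2]>.035)&(P[...,2]<.075)&(np.hypot(P[...,0]-r[0][0]/1000,P[...,1]-r[0][1]/1000)<.05)
    hp=P[hm]; 
    if len(hp): print('handle',len(hp),cv2.minAreaRect((hp[:,:2]*1000).astype(np.float32)),hp[:,2].max())
    o=reg&((H<14))&(S>170)&(V>120)&(P[...,2]>.04)
    op=P[o]; print('orange',o.sum(),op.min(0).round(3),op.max(0).round(3),op.mean(0).round(3))
    b=reg&(V<90)&(P[...,2]>.092)&(P[...,2]<.12)&(np.hypot(P[...,0]-.45,P[...,1]-.1)<.35)
    bp=P[b]; print('box',len(bp),bp.min(0).round(3),bp.max(0).round(3),cv2.minAreaRect((bp[:,:2]*1000).astype(np.float32)),np.percentile(bp[:,2],[5,50,95]))
    for nm,mm in (('yel',(H>18)&(H<32)&(S>150)),('red',((H<5)|(H>172))&(S>150)),('blue',(H>100)&(H<125)&(S>130))):
        q=P[reg&mm&(P[...,2]>.005)]; 
        if len(q): print(nm,len(q),np.median(q,0).round(3))
E
python3 -c "
import cv2
a=cv2.imread('pics/scene.png')[185:345,170:450];cv2.imwrite('pics/sc.png',cv2.resize(a,None,fx=2.8,fy=2.8,interpolation=2)[:,:800])"
```

```text
scene table z -8.927061681940351e-05
lid n 2162 z pct [0.0195 0.0211 0.0219 0.0227 0.0244]
lid rect ((554.4893188476562, -197.89064025878906), (108.2649154663086, 166.9055633544922), 81.56178283691406)
handle 200 ((554.6182250976562, -187.57516479492188), (50.81120300292969, 13.730313301086426), 86.60941314697266) 0.05575834048588968
orange 52 [0.475 0.097 0.066] [0.537 0.163 0.131] [0.488 0.114 0.099]
box 845 [0.428 0.104 0.092] [0.608 0.271 0.119] ((510.8544616699219, 176.77825927734375), (150.1003875732422, 158.44601440429688), 69.76654815673828) [0.09282175 0.10018864 0.10534578]
yel 7 [0.576 0.238 0.1  ]
red 73 [0.487 0.355 0.02 ]
blue 4 [0.219 0.49  0.367]
side table z 0.00038983776046402907
lid n 236 z pct [0.0196 0.0213 0.0226 0.0238 0.0253]
lid rect ((599.0750122070312, -201.8430938720703), (112.37300872802734, 84.51274871826172), 86.11898803710938)
handle 25 ((558.2044677734375, -186.3477020263672), (42.170387268066406, 8.648588180541992), 81.61450958251953) 0.0580332624369746
orange 97 [0.477 0.102 0.082] [0.499 0.136 0.133] [0.488 0.112 0.113]
box 936 [0.43  0.122 0.092] [0.613 0.276 0.108] ((521.099365234375, 200.00184631347656), (108.7737808227539, 161.91432189941406), 68.96073150634766) [0.09274953 0.10113028 0.10513412]
yel 74 [0.696 0.289 0.007]
red 101 [0.493 0.376 0.022]
blue 65 [0.588 0.385 0.02 ]
```

View pics/sc.png

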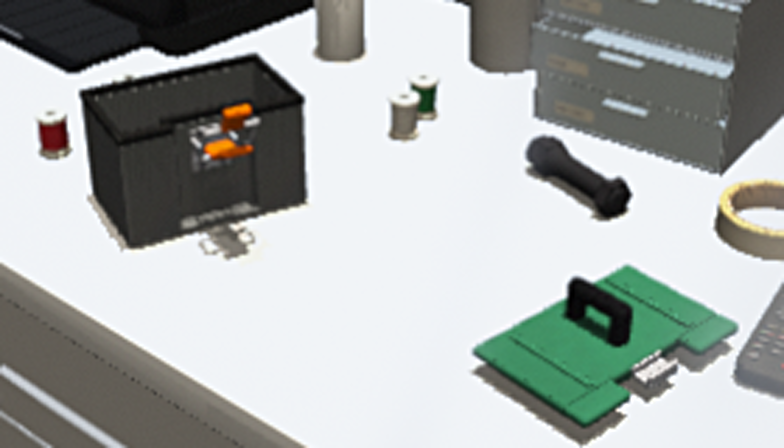

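The enlarged crop confirms the latch on the near face of the box, with lever and loop both open and out. The lid lies with its keeper towards the camera. I'll look at the box from above with the wrist camera next.

```bash
cat >> h.py <<'E'
def delta(pos,rpy,st=None):
    st=st or robot.state(); A=R.from_euler('xyz',st['tool_rot'],degrees=True); B=R.from_euler('xyz',rpy,degrees=True)
    t=A.inv().apply(np.array(pos)-st['position'])*100; r=(A.inv()*B).as_rotvec(degrees=True)
    print('delta cm',t.round(2),'rot',r.round(1)); return t,r
E
python3 - <<'E'
from h import *
print(np.round(get_calibration('wrist')['T_tool_cam'],4).tolist())
delta([.51,.167,.31],[180,0,-110])
E
```

```text
[[-0.0002, -0.9586, -0.2848, 0.0721], [1.0, -0.0001, -0.0002, 0.0008], [0.0001, -0.2848, 0.9586, -0.1425], [0.0, 0.0, 0.0, 1.0]]
delta cm [-42.06 -21.65  -7.9 ] rot [ -0.   -0.1 -90.3]
```

Careful with the scale: shifts go in shares of 60 cm and turns go in shares of 180 degrees. That gives: -42 cm is -0.7, -7.9 cm is -0.1317, -90.3 degrees is -0.5017.

{"method": "step_arm", "body": {"deltas": [[[-0.7,-0.36,-0.1317],[0,0,-0.5017],8.5],[[-0.7,-0.36,-0.1317],[0,0,-0.5017],8.5],[[-0.7,-0.36,-0.1317],[0,0,-0.5017],8.5],[[-0.7,-0.36,-0.1317],[0,0,-0.5017],8.5],[[-0.7,-0.36,-0.1317],[0,0,-0.5017],8.5],[[-0.7,-0.36,-0.1317],[0,0,-0.5017],8.5],[[-0.7,-0.36,-0.1317],[0,0,-0.5017],8.5],[[-0.7,-0.36,-0.1317],[0,0,-0.5017],8.5]]}}

```text
clock: 1.15
position: [0.491, 0.1887, 0.3056]
tool_rot: [180.0, 0.0, -122.9]
wrist_force: [0.3, 1.4, -0.4]
opening: 0.0853
grip_force: 0.0
```

{"method": "step_arm", "body": {"deltas": [[[0,0,0],[0,0,0],8.5],[[0,0,0],[0,0,0],8.5]]}}

```text
clock: 1.4
position: [0.4898, 0.1901, 0.305]
tool_rot: [180.0, -0.0, -123.3]
wrist_force: [-0.3, 0.2, -0.1]
opening: 0.0848
grip_force: 0.0
```

```bash
python3 - <<'E'
from h import *
st=robot.state(); im,d=grab_frame('wrist'); save('w1',im); np.savez('w1.npz',im=im,d=d,p=st['position'],r=st['tool_rot'])
E
```

```text
(no output)
```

View pics/w1.png

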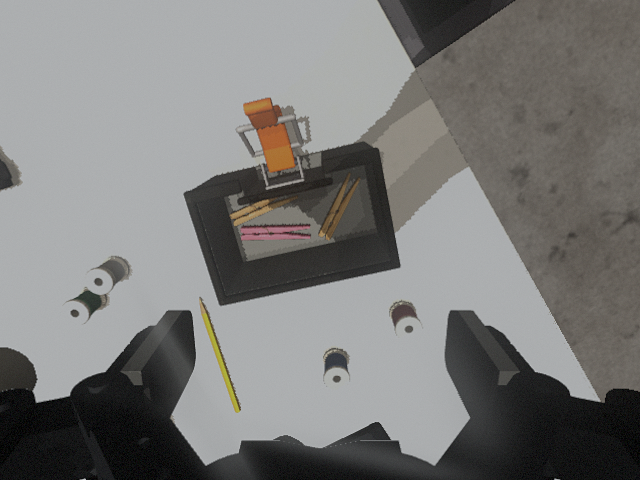

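The wrist view shows the box rim (corners at about (188,192), (378,146), (398,266), (222,303)). The latch is at (275,150), with the orange tab at about (258,106) and the lever at (277,150). I'll fit the box frame and measure the latch.

```bash
cat >> h.py <<'E'
vv,uu=np.mgrid[0:480,0:640]; UV=np.c_[uu.ravel(),vv.ravel()]
def load(n):
    z=np.load(n+'.npz'); st=dict(position=z['p'],tool_rot=z['r']) if 'p' in z else None
    k=cam('wrist' if st else n,st); P=bydepth(k,UV,z['d']).reshape(480,640,3)
    return z['im'],z['d'],k,P,cv2.cvtColor(z['im'],cv2.COLOR_RGB2HSV).astype(int)
E
python3 - <<'E'
from h import *
im,d,k,P,hsv=load('w1'); H,S,V=hsv[...,0],hsv[...,1],hsv[...,2]
# box rim: dark px at rim height, outer contour
m=(V<70)&(abs(P[...,2]-.104)<.005)&(vv<320)&(uu>150)&(uu<420)&(d>0)
nl,lab,sts,_=cv2.connectedComponentsWithStats(m.astype(np.uint8)); i=1+sts[1:,4].argmax(); m=lab==i
print(sts[i],'rim z',np.median(P[m][:,2]))
q=P[m]; print('rect depth',cv2.minAreaRect((q[:,:2]*1000).astype(np.float32)))
q2=onz(k,np.c_[uu[m],vv[m]],.104); print('rect plane',cv2.minAreaRect((q2[:,:2]*1000).astype(np.float32)))
lid0=None
r=cv2.minAreaRect((q2[:,:2]*1000).astype(np.float32))
bx=cv2.boxPoints(r); print(bx.round(1).tolist())
o=(H<16)&(S>150)&(V>90)&(P[...,2]>.03)&(uu>200)&(uu<330)&(vv>80)&(vv<200)
nl,lab,sts,_=cv2.connectedComponentsWithStats(o.astype(np.uint8))
yaw=np.radians(r[2] if r[1][0]<r[1][1] else r[2]-90); 
c=np.array(r[0])/1000; Rb=np.array([[np.cos(yaw),-np.sin(yaw)],[np.sin(yaw),np.cos(yaw)]])
print('yaw',np.degrees(yaw))
for n in('w1','scene','side'):
    im,d,k,P,hsv=load(n); H,S,V=hsv[...,0],hsv[...,1],hsv[...,2]
    B=np.concatenate([(P[...,:2]-c)@Rb,P[...,2:]],2)*1000
    o=(H<16)&(S>150)&(V>90)&(abs(B[...,1])<30)&(B[...,2]>30)&(B[...,0]<-40)&(B[...,0]>-160)
    b=B[o]; b=b[np.argsort(b[:,0])]
    print(n,len(b)); print(b[::max(1,len(b)//25)].round(0).astype(int).tolist())
E
```

```text
[ 184  148  216  157 4652] rim z 0.10356811851603184
rect depth ((520.8099365234375, 198.36676025390625), (102.86727905273438, 161.41595458984375), 69.50074768066406)
rect plane ((520.3433227539062, 197.9521026611328), (102.6103286743164, 160.26754760742188), 69.52249908447266)
[[427.29998779296875, 177.89999389648438], [577.5, 121.9000015258789], [613.4000244140625, 218.0], [463.20001220703125, 274.0]]
yaw 69.52249908447266
w1 1132
[[-104, -1, 131], [-103, -2, 132], [-99, 4, 134], [-98, 5, 132], [-95, 2, 129], [-87, 7, 116], [-84, 5, 89], [-83, -7, 90], [-82, -1, 87], [-80, 4, 87], [-79, -8, 87], [-78, -2, 87], [-76, 0, 87], [-75, -6, 85], [-74, -4, 85], [-72, -9, 83], [-71, 8, 84], [-70, -1, 82], [-68, 5, 82], [-67, 4, 82], [-62, -7, 81], [-58, -7, 80], [-55, -8, 80], [-52, 10, 79], [-50, -2, 80], [-49, -4, 80]]
scene 88
[[-107, 9, 131], [-105, 1, 131], [-104, -6, 131], [-104, -9, 130], [-103, -4, 126], [-102, 0, 124], [-102, 0, 126], [-101, 4, 125], [-101, 1, 95], [-100, -10, 94], [-100, -1, 94], [-100, 4, 92], [-100, 10, 96], [-99, -4, 95], [-99, 3, 97], [-98, 6, 119], [-98, 7, 95], [-98, -5, 133], [-97, 12, 93], [-96, 6, 96], [-94, -6, 95], [-92, 8, 115], [-90, 8, 111], [-81, 10, 85], [-79, 10, 81], [-70, 9, 77], [-56, -14, 77], [-55, 3, 81], [-53, 6, 81], [-49, -5, 79]]
side 152
[[-101, 8, 133], [-100, 6, 127], [-99, 6, 133], [-98, 7, 123], [-96, -6, 129], [-95, 7, 94], [-94, -5, 132], [-94, 5, 97], [-93, -4, 125], [-93, -9, 118], [-92, 9, 93], [-91, 7, 93], [-91, -8, 114], [-90, -2, 121], [-89, -1, 114], [-88, 3, 91], [-87, -2, 92], [-87, -2, 90], [-86, -3, 120], [-84, 8, 91], [-83, -10, 86], [-81, 4, 91], [-76, -2, 84], [-74, -3, 84], [-72, 3, 82], [-70, -1, 84]]
```

```bash
python3 - <<'E'
from h import *
delta([.555,-.205,.25],[180,0,-98])
E
```

```text
delta cm [ 29.48 -27.19   5.5 ] rot [  0.   -0.  -25.3]
```

Converted, 29.5 cm is 0.4917, 5.5 cm is 0.0917, -25.3 degrees is -0.1406.

{"method": "step_arm", "body": {"deltas": [[[0.4917,-0.4533,0.0917],[0,0,-0.1406],8.5],[[0.4917,-0.4533,0.0917],[0,0,-0.1406],8.5],[[0.4917,-0.4533,0.0917],[0,0,-0.1406],8.5],[[0.4917,-0.4533,0.0917],[0,0,-0.1406],8.5],[[0.4917,-0.4533,0.0917],[0,0,-0.1406],8.5],[[0.4917,-0.4533,0.0917],[0,0,-0.1406],8.5],[[0.4917,-0.4533,0.0917],[0,0,-0.1406],8.5],[[0.4917,-0.4533,0.0917],[0,0,-0.1406],8.5]]}}

```text
clock: 2.45
position: [0.5562, -0.2066, 0.249]
tool_rot: [179.9, 0.0, -98.0]
wrist_force: [0.2, 0.3, -0.0]
opening: 0.0852
grip_force: 0.0
```

{"method": "step_arm", "body": {"deltas": [[[0,0,0],[0,0,0],8.5],[[0,0,0],[0,0,0],8.5]]}}

```text
clock: 2.7
position: [0.5563, -0.2037, 0.251]
tool_rot: [-180.0, -0.0, -97.8]
wrist_force: [-0.0, -0.4, -0.2]
opening: 0.0848
grip_force: 0.0
```

```bash
python3 - <<'E'
from h import *
st=robot.state(); print(st['position'],st['tool_rot']); im,d=grab_frame('wrist'); save('w2',im); np.savez('w2.npz',im=im,d=d,p=st['position'],r=st['tool_rot'])
im,d,k,P,hsv=load('w2'); H,S,V=hsv[...,0],hsv[...,1],hsv[...,2]
g=(H>55)&(H<90)&(S>80)&(P[...,2]<.04)&(d>0)&(vv<400)
nl,lab,sts,_=cv2.connectedComponentsWithStats(g.astype(np.uint8)); i=1+sts[1:,4].argmax(); m=lab==i
print(sts[i],'z',np.percentile(P[m][:,2],[10,50,90]).round(4))
mt=m&(P[...,2]>.019)
for q in (P[mt],onz(k,np.c_[uu[mt],vv[mt]],.022)): print(cv2.minAreaRect((q[:,:2]*1000).astype(np.float32)))
h=(V<70)&(P[...,2]>.045)&(P[...,2]<.06)&(np.hypot(P[...,0]-.555,P[...,1]+.19)<.06)
q=P[h]; print(len(q),np.median(q[:,2]),cv2.minAreaRect((q[:,:2]*1000).astype(np.float32)), cv2.minAreaRect((onz(k,np.c_[uu[h],vv[h]],.054)[:,:2]*1000).astype(np.float32)))
E
```

```text
[ 0.55625604 -0.2037247   0.25096642] [-1.79960601e+02 -4.80494797e-03 -9.77861823e+01]
[  223   141   195   122 16615] z [0.021  0.022  0.0232]
((558.1214599609375, -196.1063232421875), (108.17693328857422, 166.0943603515625), 81.47441101074219)
((558.08203125, -196.6719970703125), (107.62891387939453, 165.318115234375), 81.62664031982422)
1077 0.05311206441382127 ((559.9404296875, -185.284423828125), (55.053199768066406, 13.90335750579834), 81.51686096191406) ((559.6867065429688, -186.13143920898438), (54.965450286865234, 13.669502258300781), 81.87027740478516)
```

View pics/w2.png

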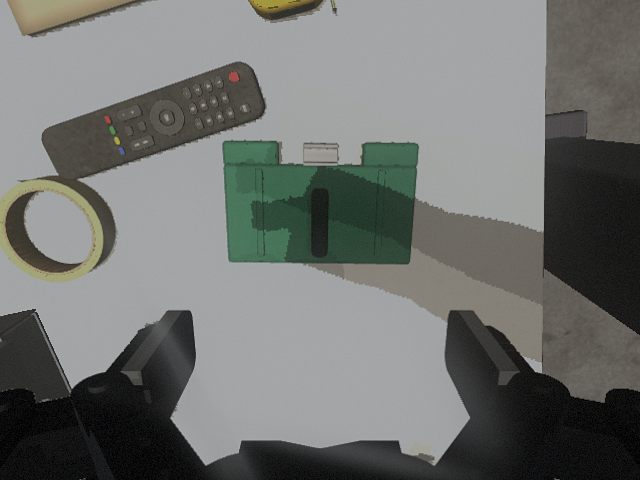

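The wrist view shows the lid, its plate spanning about (223..418,141..263). The handle is at (320,222), and the keeper is at the top at (320,153). The lid is about 558, -196 mm with yaw 81.6°. I'll descend on the handle next.

```bash
python3 - <<'E'
from h import *
delta([.5594,-.186,.030],[180,0,-98.4])
E
```

```text
delta cm [-1.82 -0.05 22.1 ] rot [-0.  -0.   0.6]
```

Converted, 22.1 cm is 0.3683, -1.8 cm is -0.03, 0.6 degrees is 0.0033.

{"method": "step_arm", "body": {"deltas": [[[-0.0167,0,0.0917],[0,0,0.0033],6],[[-0.03,0,0.1833],[0,0,0.0033],6],[[-0.03,0,0.2583],[0,0,0.0033],6],[[-0.03,0,0.3083],[0,0,0.0033],6],[[-0.03,0,0.3417],[0,0,0.0033],6],[[-0.03,0,0.3617],[0,0,0.0033],6],[[-0.03,0,0.3683],[0,0,0.0033],6],[[-0.03,0,0.3683],[0,0,0.0033],6]]}}

```text
clock: 3.75
position: [0.5589, -0.1877, 0.0299]
tool_rot: [-180.0, -0.0, -98.5]
wrist_force: [0.1, -0.2, 0.7]
opening: 0.0598
grip_force: 0.0
```

{"method": "step_arm", "body": {"deltas": [[[0,0,0],[0,0,0],0.8],[[0,0,0],[0,0,0],0.8],[[0,0,0],[0,0,0],0.8],[[0,0,0],[0,0,0],0.8],[[0,0,0],[0,0,0],0.8],[[0,0,0],[0,0,0],0.8]], "newtons": 60}}

```text
clock: 4.5
position: [0.5589, -0.1879, 0.0299]
tool_rot: [-179.9, -0.0, -98.5]
wrist_force: [-0.9, 0.5, 6.6]
opening: 0.0132
grip_force: 59.6
```

Converted, -24 cm is -0.4, -23 cm is -0.3833.

{"method": "step_arm", "body": {"deltas": [[[0,0,-0.0167],[0,0,0],0.8],[[0,0,-0.0667],[0,0,0],0.8],[[0,0,-0.15],[0,0,0],0.8],[[0,0,-0.2333],[0,0,0],0.8],[[0,0,-0.3167],[0,0,0],0.8],[[0,0,-0.3833],[0,0,0],0.8],[[0,0,-0.4],[0,0,0],0.8],[[0,0,-0.4],[0,0,0],0.8]]}}

```text
clock: 5.5
position: [0.5585, -0.1877, 0.2686]
tool_rot: [180.0, 0.0, -98.5]
wrist_force: [-0.7, 0.7, -3.7]
opening: 0.013
grip_force: 59.0
```

```bash
python3 - <<'E'
from h import *
st=robot.state(); print(st['position'],st['tool_rot'],st['wrist_force'],st['grip_force'])
im,d=grab_frame('wrist'); np.savez('w3.npz',im=im,d=d,p=st['position'],r=st['tool_rot'])
im,d,k,P,hsv=load('w3'); H,S,V=hsv[...,0],hsv[...,1],hsv[...,2]
T=R.from_euler('xyz',st['tool_rot'],degrees=True)
g=(H>55)&(H<90)&(S>80)&(d>0)&(d<.3)
L=T.inv().apply(P.reshape(-1,3)-st['position']).reshape(480,640,3)*1000
g&=(L[...,2]<30)
q=L[g]; print(g.sum(),np.percentile(q[:,2],[5,25,50,75,95])); zt=np.median(q[:,2])
# plane tilt fit
A=np.c_[q[:,:2],np.ones(len(q))]; s=abs(q[:,2]-zt)<4; print('plane',np.linalg.lstsq(A[s],q[s,2],rcond=None)[0])
print(q[s].min(0),q[s].max(0),cv2.minAreaRect(q[s][:,:2].astype(np.float32)))
delta([.5236,.2062,.27],[180,0,-110.5])
E
```

```text
[ 0.55850479 -0.18770484  0.268553  ] [ 1.79960366e+02  1.35190280e-02 -9.84997405e+01] [-0.69998419  0.69366865 -3.65392902] 59.02928173542023
79621 [6.11467322 7.55641405 8.03488551 8.49356842 9.17432443]
plane [5.26685572e-03 2.40976896e-05 7.89649244e+00]
[-44.99457834 -83.951152     4.13226829] [62.63735084 83.01557094 11.99014032] ((8.802352905273438, -0.48736572265625), (107.58052825927734, 166.9522247314453), 0.043159473687410355)
delta cm [-38.43   9.24  -0.19] rot [ 0.1  0.  12. ]
```

Converted, -38.4 cm is -0.64, -36 cm is -0.6, 12 degrees is 0.0667.

{"method": "step_arm", "body": {"deltas": [[[-0.05,0.0117,-0.0033],[0,0,0.0056],0.8],[[-0.1417,0.0333,-0.0033],[0,0,0.0167],0.8],[[-0.2417,0.0583,-0.0033],[0,0,0.0278],0.8],[[-0.3417,0.0833,-0.0033],[0,0,0.0389],0.8],[[-0.4417,0.1083,-0.0033],[0,0,0.05],0.8],[[-0.5333,0.13,-0.0033],[0,0,0.0583],0.8],[[-0.6,0.145,-0.0033],[0,0,0.0644],0.8],[[-0.64,0.1533,-0.0033],[0,0,0.0667],0.8]]}}

```text
clock: 6.55
position: [0.5232, 0.2076, 0.269]
tool_rot: [179.8, -0.1, -110.4]
wrist_force: [0.1, -0.6, -3.3]
opening: 0.0129
grip_force: 59.0
```

{"method": "step_arm", "body": {"deltas": [[[0,0,0],[0,0,0],0.8],[[0,0,0],[0,0,0],0.8]]}}

```text
clock: 6.8
position: [0.5241, 0.2051, 0.27]
tool_rot: [179.9, -0.1, -110.5]
wrist_force: [0.0, 0.7, -3.5]
opening: 0.0127
grip_force: 59.0
```

```bash
python3 - <<'E'
from h import *
st=robot.state(); print(st['position'],st['tool_rot'])
delta([.5232,.2067,.126],[180,0,-110.5])
E
```

```text
[0.52406987 0.20512672 0.26995241] [ 1.79895804e+02 -9.04046918e-02 -1.10487382e+02]
delta cm [-0.14  0.11 14.4 ] rot [ 0.1 -0.1  0. ]
```

Converted, 12.8 cm is 0.2133, 12 cm is 0.2.

{"method": "step_arm", "body": {"deltas": [[[-0.0017,0.0017,0.05],[0,0,0],0.8],[[-0.0017,0.0017,0.1167],[0,0,0],0.8],[[-0.0017,0.0017,0.1667],[0,0,0],0.8],[[-0.0017,0.0017,0.2],[0,0,0],0.8],[[-0.0017,0.0017,0.2133],[0,0,0],0.8],[[-0.0017,0.0017,0.2133],[0,0,0],0.8]]}}

```text
clock: 7.55
position: [0.5238, 0.2062, 0.1431]
tool_rot: [180.0, -0.0, -110.6]
wrist_force: [-0.7, 0.9, -3.5]
opening: 0.0129
grip_force: 58.9
```

```bash
python3 - <<'E'
from h import *
st=robot.state(); print(st['position'],st['tool_rot'])
delta([.5232,.2067,.1215],[180,0,-110.5])
for n in('scene','side'):
    im,d=grab_frame(n); np.savez(n+'2.npz',im=im,d=d); 
    s=im[170:290,170:330] if n=='scene' else im[200:350,260:420]
    save(n+'2',cv2.resize(s,None,fx=3,fy=3,interpolation=2))
E
python3 -c "
import cv2,numpy as np
a=cv2.imread('pics/scene2.png');b=cv2.imread('pics/side2.png');b=cv2.resize(b,(384,360));a=cv2.resize(a,(416,312));c=np.zeros((360,800,3),np.uint8);c[:312,:416]=a;c[:,416:]=b;cv2.imwrite('pics/m1.png',c)"
```

```text
[0.52382473 0.20621186 0.14314746] [ 1.79967741e+02 -2.73921292e-02 -1.10552513e+02]
delta cm [-0.02  0.07  2.16] rot [ 0.  -0.  -0.1]
```

View pics/m1.png

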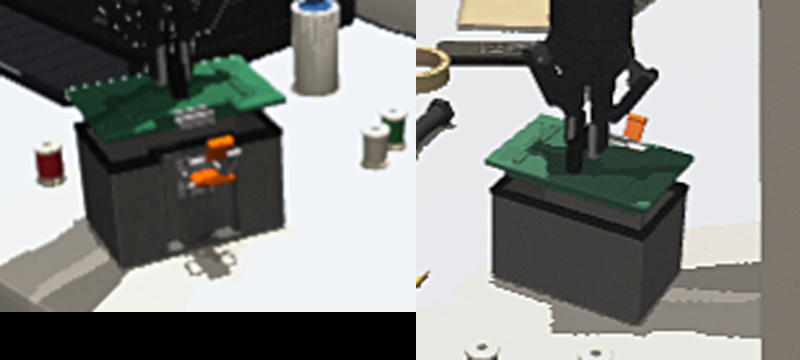

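Both views show the lid square over the box mouth, with the keeper above the latch and the loop leaning outwards and clear. I'll lower the lid now.

Converted, 1.8 cm is 0.03, 0.07 cm is 0.0012.

{"method": "step_arm", "body": {"deltas": [[[0,0.0012,0.0067],[0,0,0],0.8],[[0,0.0012,0.0133],[0,0,0],0.8],[[0,0.0012,0.0183],[0,0,0],0.8],[[0,0.0012,0.0233],[0,0,0],0.8],[[0,0.0012,0.0267],[0,0,0],0.8],[[0,0.0012,0.03],[0,0,0],0.8],[[0,0.0012,0.03],[0,0,0],0.8]]}}

```text
clock: 8.52
position: [0.5231, 0.2072, 0.1252]
tool_rot: [180.0, -0.0, -110.5]
wrist_force: [-0.6, -0.2, -2.9]
opening: 0.0129
grip_force: 59.0
```

Converted, 0.6 cm is 0.01, 0.55 cm is 0.0092.

{"method": "step_arm", "body": {"deltas": [[[0,0,0.0033],[0,0,0],0.8],[[0,0,0.0067],[0,0,0],0.8],[[0,0,0.0092],[0,0,0],0.8],[[0,0,0.01],[0,0,0],0.8],[[0,0,0.01],[0,0,0],0.8]]}}

```text
clock: 9.15
position: [0.5231, 0.2067, 0.1192]
tool_rot: [-180.0, -0.1, -110.5]
wrist_force: [0.1, -2.2, -0.1]
opening: 0.0131
grip_force: 59.4
```

Converted, -18 cm is -0.3, -14 cm is -0.2333.

{"method": "step_arm", "body": {"deltas": [[[0,0,0],[0,0,0],4],[[0,0,0],[0,0,0],4],[[0,0,0],[0,0,0],4],[[0,0,-0.0167],[0,0,0],4],[[0,0,-0.0667],[0,0,0],4],[[0,0,-0.15],[0,0,0],4],[[0,0,-0.2333],[0,0,0],4],[[0,0,-0.3],[0,0,0],4]]}}

```text
clock: 10.15
position: [0.5231, 0.2072, 0.3024]
tool_rot: [-179.9, 0.1, -110.5]
wrist_force: [-0.3, 0.7, 1.2]
opening: 0.0402
grip_force: 0.0
```

{"method": "step_arm", "body": {"deltas": [[[0,0,0],[0,0,0],4],[[0,0,0],[0,0,0],4]]}}

```text
clock: 10.4
position: [0.523, 0.2071, 0.2992]
tool_rot: [180.0, -0.0, -110.5]
wrist_force: [-0.2, -0.2, 0.9]
opening: 0.0398
grip_force: 0.0
```

```bash
python3 - <<'E'
from h import *
st=robot.state(); print(st['position'],st['tool_rot']); im,d=grab_frame('wrist'); save('w4',im); np.savez('w4.npz',im=im,d=d,p=st['position'],r=st['tool_rot'])
im,d,k,P,hsv=load('w4'); H,S,V=hsv[...,0],hsv[...,1],hsv[...,2]
g=(H>55)&(H<90)&(S>80)&(d>0)&(P[...,2]>.08)
q=P[g]; print(g.sum(),'top z',np.percentile(q[:,2],[5,25,50,75,95]).round(4))
s=(q[:,2]>.107)&(q[:,2]<.117); A=np.c_[q[s][:,:2]-[.52,.2],np.ones(s.sum())]; print('plane',np.linalg.lstsq(A,q[s,2],rcond=None)[0])
r=cv2.minAreaRect((q[s][:,:2]*1000).astype(np.float32)); print(r)
r2=cv2.minAreaRect((onz(k,np.c_[uu[g],vv[g]],.1115)[:,:2]*1000).astype(np.float32)); print(r2)
c=np.array([.5206,.1982]); yaw=np.radians(69.5); Rb=np.array([[np.cos(yaw),-np.sin(yaw)],[np.sin(yaw),np.cos(yaw)]])
B=np.concatenate([(P[...,:2]-c)@Rb,P[...,2:]],2)*1000
o=(H<16)&(S>150)&(V>90)&(abs(B[...,1])<30)&(B[...,2]>30)&(B[...,0]<-40)&(B[...,0]>-160)
b=B[o]; t=b[b[:,2]>108]; print(len(b),'tab',len(t),t.min(0),t.max(0),t.mean(0)); print(b[np.argsort(b[:,0])][::max(1,len(b)//25)].round(0).astype(int).tolist())
kp=(S<50)&(V>110)&(abs(B[...,1])<18)&(B[...,0]<-36)&(B[...,0]>-57)&(B[...,2]>100)&(B[...,2]<116); kk=B[kp]; print('keeper',len(kk),kk.min(0),kk.max(0),kk.mean(0))
E
```

```text
[0.52297787 0.20710519 0.29916759] [ 1.79994665e+02 -3.42541375e-03 -1.10497542e+02]
22143 top z [0.1099 0.1107 0.1112 0.1119 0.3636]
plane [0.00142926 0.00241905 0.11120379]
((520.5689697265625, 199.19381713867188), (107.9068832397461, 166.28199768066406), 69.48674011230469)
((560.5291137695312, 302.52886962890625), (329.53076171875, 607.4241943359375), 69.49303436279297)
1326 tab 461 [-104.42429333   -9.31482619  113.45123168] [-62.33900547   9.35167478 441.68017096] [-9.50487070e+01  7.55154953e-02  1.27883490e+02]
[[-104, -5, 130], [-103, 0, 134], [-99, 6, 133], [-98, 5, 131], [-95, 7, 125], [-94, 8, 124], [-93, 5, 123], [-91, 2, 120], [-89, -1, 118], [-86, -9, 90], [-84, 9, 90], [-83, 3, 89], [-82, 9, 89], [-80, -4, 87], [-79, 8, 86], [-77, -6, 84], [-77, -3, 86], [-75, -7, 85], [-74, -5, 84], [-72, 10, 83], [-71, -2, 81], [-69, -11, 80], [-68, -1, 82], [-64, -11, 82], [-55, -11, 80], [-52, -7, 79]]
keeper 834 [-51.66391998 -14.70750854 102.23312369] [-36.00090875  14.54746533 112.59030718] [-4.38471605e+01 -6.88956660e-02  1.06627323e+02]
```

View pics/w4.png

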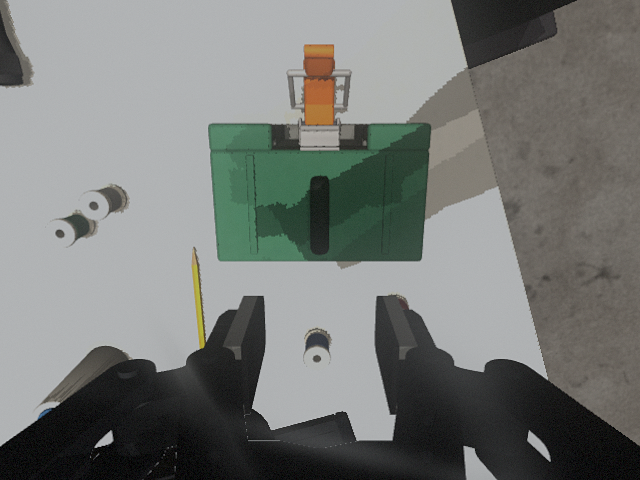

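The view shows the lid seated square, plate spanning about (209..431,124..262) with the keeper at (320,135). The tab is at (319,52), and the loop bar is at about (319,72). Next I'll grip the tab.

```bash
cat > latch.py <<'E'
from h import *
from scipy.optimize import brentq
c=np.array([.5206,.1982]); yaw=np.radians(69.5); u=np.array([np.cos(yaw),np.sin(yaw)])
def world(x,z): return np.r_[c+u*x/1000,z/1000]
def pin(th): return np.array([-54-14*np.sin(th),77.5-14*np.cos(th)])
def tab(th,lean,L=56.5): a=np.radians(lean); return pin(th)+L*np.array([-np.sin(a),np.cos(a)])
def solve(b):
    th=brentq(lambda t:np.hypot(*(np.array(b)-pin(t)))-40.5,.6,2.2); v=np.array(b)-pin(th); return th,-np.degrees(np.arctan2(v[0],v[1]))
E
python3 - <<'E'
from latch import *
t=tab(1.57,33); print(t); w=world(*t)-[0,0,.006]; print(w)
delta(w+[0,0,.06],[180,0,-110.5]); 
for th,l in((1.57,33),(1.8,27),(2.,20),(2.,5),(2.,-15),(2.,-31)): print(th,l,(tab(th,l)-t).round(1),tab(th,l,40.5))
for b in((-46,115),(-45.5,112),(-45.5,108.7),(-45,107.7)):
    th,l=solve(b); print(b,th,l,(tab(th,l)-t).round(1))
E
```

```text
[-98.77210104 124.87373851]
[0.48600928 0.10568292 0.11887374]
delta cm [10.77 -0.12 11.98] rot [ 0.1 -0.   0. ]
1.57 33 [0. 0.] [-90.05787648 111.45500943]
1.8 27 [5.5 6.1] [-86.02048207 116.76659356]
2.0 20 [12.7 11.5] [-80.58197978 121.38360685]
2.0 5 [27.1 14.7] [-70.25997156 123.67194098]
2.0 -15 [46.7 13. ] [-56.24799265 122.44605168]
2.0 -31 [61.1  6.9] [-45.87112194 118.04133139]
(-46, 115) 1.8051982466076657 -32.25963580336708 [61.3  3.7]
(-45.5, 112) 1.6286462528797507 -33.70915057021494 [62.2  0.4]
(-45.5, 108.7) 1.3809736265105768 -33.322182558670306 [62.1 -2.8]
(-45, 107.7) 1.323648338292717 -33.87600511576838 [62.7 -3.9]
```

Converted, 18 cm is 0.3, 17.6 cm is 0.2933.

{"method": "step_arm", "body": {"deltas": [[[0.05,0,0.0333],[0,0,0],4],[[0.1167,-0.0017,0.1],[0,0,0],4],[[0.1667,-0.0017,0.1667],[0,0,0],4],[[0.18,-0.0017,0.2],[0,0,0],4],[[0.18,-0.0017,0.2417],[0,0,0],4],[[0.18,-0.0017,0.275],[0,0,0],4],[[0.18,-0.0017,0.2933],[0,0,0],4],[[0.18,-0.0017,0.3],[0,0,0],4]]}}

```text
clock: 11.45
position: [0.4858, 0.1056, 0.1185]
tool_rot: [179.9, -0.0, -110.5]
wrist_force: [0.6, -1.0, 0.7]
opening: 0.0403
grip_force: 0.0
```

{"method": "step_arm", "body": {"deltas": [[[0,0,0],[0,0,0],4],[[0,0,0],[0,0,0],4]]}}

```text
clock: 11.7
position: [0.4866, 0.1057, 0.1199]
tool_rot: [-179.9, 0.0, -110.5]
wrist_force: [-0.1, 0.2, -1.0]
opening: 0.0404
grip_force: 0.0
```

```bash
python3 - <<'E'
from latch import *
print(robot.state()['wrist_force']); delta(world(*tab(1.57,33))-[0,0,.006],[180,0,-110.5])
E
```

```text
[-0.13203687  0.24541912 -0.97570476]
delta cm [0.02 0.06 0.1 ] rot [-0.1  0.   0. ]
```

Converted, 0.1 cm is 0.0017, 0.03 cm is 0.0005.

{"method": "step_arm", "body": {"deltas": [[[0,0.0005,0.0017],[0,0,0],1.6],[[0,0.0005,0.0017],[0,0,0],1.6],[[0,0.0005,0.0017],[0,0,0],1.6],[[0,0.0005,0.0017],[0,0,0],1.6],[[0,0.0005,0.0017],[0,0,0],1.6]], "newtons": 25}}

```text
clock: 12.32
position: [0.486, 0.1057, 0.1184]
tool_rot: [-180.0, -0.0, -110.5]
wrist_force: [-1.7, -1.2, 1.9]
opening: 0.019
grip_force: 26.9
```

Converted, -2.7 cm is -0.045, -1.9 cm is -0.0317.

{"method": "step_arm", "body": {"deltas": [[[-0.0042,0,-0.005],[0,0,0],1.6],[[-0.0092,0,-0.01],[0,0,0],1.6],[[-0.015,0,-0.015],[0,0,0],1.6],[[-0.0217,0,-0.0192],[0,0,0],1.6],[[-0.0317,0,-0.0225],[0,0,0],1.6],[[-0.045,0,-0.025],[0,0,0],1.6],[[-0.045,0,-0.025],[0,0,0],1.6]]}}

```text
clock: 13.2
position: [0.4957, 0.1317, 0.1336]
tool_rot: [-180.0, 0.0, -110.5]
wrist_force: [-3.0, -2.0, 1.8]
opening: 0.0189
grip_force: 26.4
```

```bash
python3 - <<'E'
from latch import *
st=robot.state(); print(st['position'],st['wrist_force'],st['grip_force'])
im,d=grab_frame('scene'); save('s3',cv2.resize(im[170:290,170:330],None,fx=4,fy=4,interpolation=2))
E
```

```text
[0.4957044  0.13167595 0.13362926] [-3.03536295 -1.98041736  1.84228945] 26.395410429686308
```

View pics/s3.png

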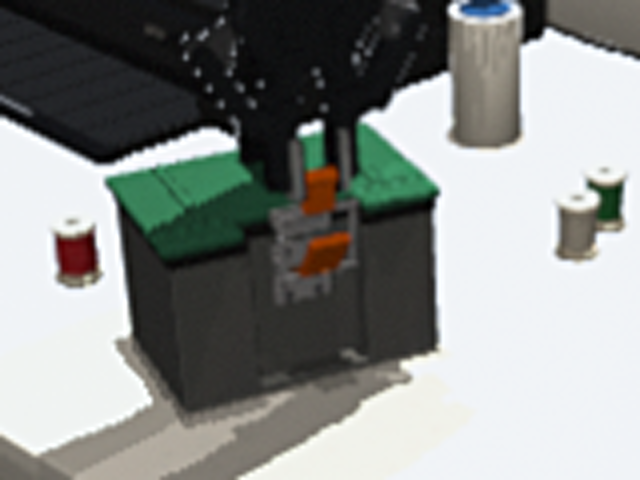

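The tab is held and turning in the fingers. The loop is near upright and the lever has been lifted, at about (320,255). I'll swing it over the lip.

Converted, -3.4 cm is -0.0567, -3 cm is -0.05.

{"method": "step_arm", "body": {"deltas": [[[-0.0083,0,0],[0,0,0],1.6],[[-0.0167,0,0],[0,0,0],1.6],[[-0.025,0,0.0008],[0,0,0],1.6],[[-0.0333,0,0.0028],[0,0,0],1.6],[[-0.0417,0,0.0058],[0,0,0],1.6],[[-0.05,0,0.0095],[0,0,0],1.6],[[-0.0567,0,0.0133],[0,0,0],1.6],[[-0.0567,0,0.0133],[0,0,0],1.6]]}}

```text
clock: 14.25
position: [0.5074, 0.1631, 0.1249]
tool_rot: [180.0, -0.0, -110.5]
wrist_force: [-1.4, -2.1, 0.6]
opening: 0.0188
grip_force: 26.8
```

```bash
python3 - <<'E'
from latch import *
st=robot.state(); print(st['wrist_force'],st['grip_force'])
p=st['position']; print('tcp box',(p[:2]-c)@u*1000,(p[:2]-c)@[-u[1],u[0]]*1000,p[2]*1000+6)
t=tab(2.,-31); print(t)
for b in((-46,115),(-45.5,112),(-45.5,108.7),(-45,107.7)):
    th,l=solve(b); print(b,th,l,tab(th,l))
E
```

```text
[-1.43915551 -2.13030384  0.57009414] 26.83192564174533
tcp box -37.50269862141122 0.12361410680412771 130.9282160489816
[-37.63051274 131.7560082 ]
(-46, 115) 1.8051982466076657 -32.25963580336708 [-37.45989216 128.53020909]
(-45.5, 112) 1.6286462528797507 -33.70915057021494 [-36.62036336 125.30984798]
(-45.5, 108.7) 1.3809736265105768 -33.322182558670306 [-36.71045813 122.06951584]
(-45, 107.7) 1.323648338292717 -33.87600511576838 [-36.08164065 120.98393264]
```

Converted, 0.9 cm is 0.015, 0.75 cm is 0.0125.

{"method": "step_arm", "body": {"deltas": [[[-0.0008,0,0.0033],[0,0,0],1.6],[[-0.0008,0,0.0067],[0,0,0],1.6],[[-0.0017,0,0.01],[0,0,0],1.6],[[-0.0017,0,0.0125],[0,0,0],1.6],[[-0.0017,0,0.015],[0,0,0],1.6],[[-0.0017,0,0.015],[0,0,0],1.6]]}}

```text
clock: 15.0
position: [0.5077, 0.1636, 0.1174]
tool_rot: [-179.9, 0.0, -110.5]
wrist_force: [-6.1, -3.9, 14.5]
opening: 0.0191
grip_force: 28.1
```

Converted, -14 cm is -0.2333, -10 cm is -0.1667.

{"method": "step_arm", "body": {"deltas": [[[0,0,-0.0017],[0,0,0],4],[[0,0,-0.0017],[0,0,0],4],[[0,0,-0.0017],[0,0,0],4],[[0,0,-0.0167],[0,0,0],4],[[0,0,-0.05],[0,0,0],4],[[0,0,-0.1],[0,0,0],4],[[0,0,-0.1667],[0,0,0],4],[[0,0,-0.2333],[0,0,0],4]]}}

```text
clock: 16.0
position: [0.5076, 0.1638, 0.2581]
tool_rot: [-180.0, 0.0, -110.5]
wrist_force: [0.6, 0.0, -0.2]
opening: 0.0397
grip_force: 0.0
```

{"method": "step_arm", "body": {"deltas": [[[0,0,0],[0,0,0],0],[[0,0,0],[0,0,0],0]]}}

```text
clock: 16.25
position: [0.5075, 0.1638, 0.2561]
tool_rot: [180.0, 0.0, -110.5]
wrist_force: [0.1, 0.1, -0.4]
opening: 0.004
grip_force: 0.0
```

```bash
python3 - <<'E'
from latch import *
st=robot.state(); im,d=grab_frame('wrist'); np.savez('w5.npz',im=im,d=d,p=st['position'],r=st['tool_rot'])
sc,_=grab_frame('scene'); sd,_=grab_frame('side')
a=cv2.resize(im[60:300,160:480],(440,330),interpolation=2); b=cv2.resize(sc[180:280,190:290],(330,330),interpolation=2)
save('m2',np.hstack([a,b]))
im,d,k,P,hsv=load('w5'); H,S,V=hsv[...,0],hsv[...,1],hsv[...,2]
B=np.dstack([(P[...,:2]-c)@u,(P[...,:2]-c)@[-u[1],u[0]],P[...,2]])*1000
o=(H<16)&(S>150)&(V>90)&(abs(B[...,1])<30)&(B[...,2]>30)&(B[...,0]<-10)&(B[...,0]>-160)&(B[...,2]<160)
b=B[o];print(b[np.argsort(b[:,0])][::max(1,len(b)//30)].round(0).astype(int).tolist())
o=(S<60)&(V>100)&(abs(abs(B[...,1])-21)<5)&(B[...,0]<-30)&(B[...,0]>-80)&(B[...,2]>75)&(B[...,2]<130)
b=B[o];print(len(b),b[np.argsort(b[:,0])][::max(1,len(b)//25)].round(0).astype(int).tolist())
E
```

```text
[[-102, -8, 89], [-100, -4, 89], [-98, -10, 90], [-96, -7, 89], [-95, 10, 86], [-93, -6, 89], [-91, 8, 87], [-89, 5, 88], [-87, -3, 85], [-85, -3, 85], [-83, -6, 84], [-81, -6, 85], [-79, -3, 82], [-77, -6, 82], [-75, 4, 82], [-72, -8, 81], [-71, -7, 78], [-69, -9, 79], [-58, 5, 81], [-55, 0, 80], [-53, 0, 117], [-52, -5, 119], [-51, 6, 81], [-50, -6, 124], [-49, 3, 126], [-48, 6, 130], [-47, -3, 136], [-46, -1, 136], [-44, 9, 137], [-42, -9, 138], [-40, 3, 138]]
289 [[-68, 16, 76], [-68, -23, 79], [-67, -21, 76], [-67, -22, 78], [-67, 22, 77], [-66, -22, 78], [-66, -19, 77], [-65, -18, 78], [-65, -22, 82], [-65, -19, 77], [-64, -20, 85], [-62, -22, 90], [-61, -21, 94], [-59, -20, 98], [-58, -21, 102], [-56, -21, 103], [-55, -20, 105], [-54, -21, 110], [-53, -17, 113], [-53, -20, 113], [-52, -22, 115], [-52, -19, 116], [-52, 18, 114], [-51, -17, 116], [-51, -22, 115], [-50, -22, 115], [-50, -19, 115]]
```

View pics/m2.png

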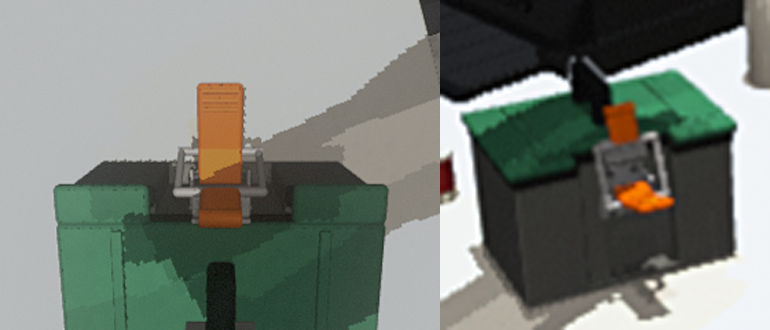

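The loop's bar shows at about x -51.5, z 114 in the box frame, so it is resting on the keeper's lip rather than in the groove. The lever is still out. I'll regrip the tab, lift, and turn the hand together with the loop.

```bash
python3 - <<'E'
from latch import *
th0,l0=solve((-51.8,114)); print('start',th0,l0,tab(th0,l0))
def tcp(b,off=6):
    th,l=solve(b); a=np.radians(l-l0); t=tab(th,l); return th,l,t-off*np.array([-np.sin(a),np.cos(a)]),l-l0
s=tcp((-51.8,114)); w=world(*s[2]); print(w); delta(w,[180,0,-110.5])
for b in((-51.8,117.5),(-50,118.5),(-47,118.5),(-44.5,117.5),(-44,114),(-43.8,111),(-43.8,108.5)):
    q=tcp(b); print(b,'th',q[0].round(2),'lean',q[1].round(1),'tool x cm',(-(q[2]-s[2])[0]/10).round(2),'tool z cm',(-(q[2]-s[2])[1]/10).round(2),'tilt',q[3].round(1))
# sign of tilt: rotation about tool y by +5 deg -> hand up axis in box x
A=R.from_euler('xyz',[180,0,-110.5],degrees=True)*R.from_rotvec([0,5,0],degrees=True); print('up axis along box x for +5 about tool y:',-A.as_matrix()[:2,2]@u)
E
```

```text
start 1.5261421488415992 -23.556638640787558 [-45.40551334 128.66664721]
[0.50469865 0.15566992 0.12266665]
delta cm [ 0.83 -0.06 13.27] rot [ 0.1 -0.1 -0. ]Traceback (most recent call last):
  File "<stdin>", line 7, in <module>
AttributeError: 'float' object has no attribute 'round'
```

```bash
python3 - <<'E'
from latch import *
th0,l0=solve((-51.8,114))
def tcp(b,off=6):
    th,l=solve(b); a=np.radians(l-l0); t=tab(th,l); return np.array([th,l,*(t-off*np.array([-np.sin(a),np.cos(a)])),l-l0])
s=tcp((-51.8,114))
for b in((-51.8,117.5),(-50,118.5),(-47,118.5),(-44.5,117.5),(-44,114),(-43.8,111),(-43.8,108.5)):
    q=tcp(b); print(b,'th,lean',q[:2].round(2),'tool x,z cm',(-(q[2:4]-s[2:4])/10).round(2),'tilt',q[4].round(1))
A=R.from_euler('xyz',[180,0,-110.5],degrees=True)*R.from_rotvec([0,5,0],degrees=True); print('up axis along box x for +5 about tool y:',-A.as_matrix()[:2,2]@u)
E
```

```text
(-51.8, 117.5) th,lean [  1.77 -23.15] tool x,z cm [ 0.01 -0.35] tilt 0.4
(-50, 118.5) th,lean [  1.89 -25.28] tool x,z cm [-0.21 -0.43] tilt -1.7
(-47, 118.5) th,lean [  1.99 -29.27] tool x,z cm [-0.56 -0.38] tilt -5.7
(-44.5, 117.5) th,lean [  2.02 -33.1 ] tool x,z cm [-0.86 -0.23] tilt -9.5
(-44, 114) th,lean [  1.83 -35.54] tool x,z cm [-0.95  0.15] tilt -12.0
(-43.8, 111) th,lean [  1.64 -36.63] tool x,z cm [-0.98  0.47] tilt -13.1
(-43.8, 108.5) th,lean [  1.46 -36.54] tool x,z cm [-0.98  0.72] tilt -13.0
up axis along box x for +5 about tool y: 0.08715574274765817
```

Converted, 13.3 cm is 0.2217, 12.8 cm is 0.2133.

{"method": "step_arm", "body": {"deltas": [[[0.0067,0,0.0167],[0,0,0],4],[[0.0133,0,0.05],[0,0,0],4],[[0.0133,-0.0008,0.1],[0,0,0],4],[[0.0133,-0.0008,0.15],[0,0,0],4],[[0.0133,-0.0008,0.1917],[0,0,0],4],[[0.0133,-0.0008,0.2133],[0,0,0],4],[[0.0133,-0.0008,0.2217],[0,0,0],4],[[0.0133,-0.0008,0.2217],[0,0,0],4]]}}

```text
clock: 17.4
position: [0.5055, 0.1561, 0.1236]
tool_rot: [-180.0, 0.0, -110.5]
wrist_force: [-0.6, -0.6, 0.5]
opening: 0.0399
grip_force: 0.0
```

{"method": "step_arm", "body": {"deltas": [[[0,0,0],[0,0,0],1.6],[[0,0,0],[0,0,0],1.6],[[0,0,0],[0,0,0],1.6],[[0,0,0],[0,0,0],1.6],[[0,0,0],[0,0,0],1.6]], "newtons": 30}}

```text
clock: 18.02
position: [0.5053, 0.1565, 0.1241]
tool_rot: [-180.0, 0.1, -110.5]
wrist_force: [-3.4, 2.0, 6.2]
opening: 0.0192
grip_force: 31.3
```

Converted, -0.95 cm is -0.0158, -0.86 cm is -0.0143, 12 degrees is 0.0667.

{"method": "step_arm", "body": {"deltas": [[[0,0,-0.0033],[0,0,0],1.6],[[0,0,-0.0067],[0,0,0],1.6],[[-0.0033,0,-0.0083],[0,0.0111,0],1.6],[[-0.0092,0,-0.0075],[0,0.0333,0],1.6],[[-0.0143,0,-0.005],[0,0.0556,0],1.6],[[-0.0158,0,-0.0033],[0,0.0667,0],1.6],[[-0.0158,0,-0.0033],[0,0.0667,0],1.6]]}}

```text
clock: 18.9
position: [0.5088, 0.1659, 0.1251]
tool_rot: [180.0, -12.0, -110.4]
wrist_force: [-4.0, 2.5, 1.9]
opening: 0.0187
grip_force: 30.8
```

```bash
python3 - <<'E'
from latch import *
st=robot.state(); print(st['position'],st['wrist_force'])
n=0
for nm in('scene','side'):
    im,d=grab_frame(nm); np.savez(nm+'4.npz',im=im,d=d)
    k=cam(nm); P=bydepth(k,UV,d).reshape(480,640,3); hsv=cv2.cvtColor(im,cv2.COLOR_RGB2HSV).astype(int); H,S,V=hsv[...,0],hsv[...,1],hsv[...,2]
    B=np.dstack([(P[...,:2]-c)@u,(P[...,:2]-c)@[-u[1],u[0]],P[...,2]])*1000
    o=(H<16)&(S>150)&(V>60)&(abs(B[...,1])<30)&(B[...,2]>60)&(B[...,0]<-10)&(B[...,0]>-160)&(B[...,2]<160)
    b=B[o];print(len(b),b[np.argsort(b[:,2])][::max(1,len(b)//20)].round(0).astype(int).tolist())
E
```

```text
[0.50884857 0.16589935 0.12511972] [-4.01463593  2.46030745  1.93292493]
165 [[-40, -3, 75], [-62, 10, 84], [-75, -2, 87], [-79, 7, 91], [-81, -2, 94], [-86, -5, 99], [-84, 10, 101], [-93, 2, 106], [-86, -6, 108], [-91, 6, 111], [-43, -2, 117], [-43, -3, 120], [-47, -3, 121], [-42, 4, 124], [-41, 3, 125], [-38, -7, 127], [-42, -1, 130], [-42, -4, 132], [-36, 3, 133], [-32, -8, 136], [-33, -1, 138]]
74 [[-71, 9, 87], [-64, 10, 94], [-81, -5, 97], [-81, -2, 98], [-81, 3, 100], [-76, 6, 100], [-80, 1, 102], [-84, 2, 104], [-83, 5, 105], [-84, -1, 106], [-87, 6, 106], [-85, 9, 108], [-44, 21, 109], [-86, 1, 111], [-85, 4, 112], [-34, -3, 123], [-30, -1, 129], [-30, 19, 132], [-25, 0, 134], [-28, -1, 135], [-31, -2, 136], [-19, 9, 136], [-27, -5, 137], [-32, -8, 139], [-23, 7, 139]]
```

Converted, 0.9 cm is 0.015, 0.75 cm is 0.0125, 1 degrees is 0.0056.

{"method": "step_arm", "body": {"deltas": [[[-0.0008,0,0.0033],[0,0,0],1.6],[[-0.0017,0,0.0067],[0,0.0028,0],1.6],[[-0.0025,0,0.01],[0,0.0056,0],1.6],[[-0.0033,0,0.0125],[0,0.0056,0],1.6],[[-0.0037,0,0.015],[0,0.0056,0],1.6],[[-0.0037,0,0.015],[0,0.0056,0],1.6]]}}

```text
clock: 19.75
position: [0.5088, 0.1654, 0.1168]
tool_rot: [-180.0, -12.9, -110.5]
wrist_force: [-4.3, 4.8, 4.4]
opening: 0.0187
grip_force: 31.2
```

Converted, -13.6 cm is -0.2267, 3.1 cm is 0.0517, -13 degrees is -0.0722.

{"method": "step_arm", "body": {"deltas": [[[0,0,0],[0,0,0],4],[[0,0,0],[0,0,0],4],[[0,0,0],[0,0,0],4],[[0.0033,0,-0.0167],[0,0,0],4],[[0.0117,0,-0.05],[0,0,0],4],[[0.025,0,-0.1083],[0,-0.0278,0],4],[[0.0417,0,-0.1833],[0,-0.0722,0],4],[[0.0517,0,-0.2267],[0,-0.0722,0],4]]}}

```text
clock: 20.75
position: [0.509, 0.1647, 0.2594]
tool_rot: [-179.8, 0.2, -110.6]
wrist_force: [0.8, -0.1, -0.9]
opening: 0.0401
grip_force: 0.0
```

{"method": "step_arm", "body": {"deltas": [[[0,0,0],[0,0,0],0],[[0,0,0],[0,0,0],0]]}}

```text
clock: 21.0
position: [0.5087, 0.1657, 0.2551]
tool_rot: [180.0, -0.0, -110.5]
wrist_force: [-0.4, 0.4, 0.1]
opening: 0.0041
grip_force: 0.0
```

```bash
cat > look.py <<'E'
from latch import *
import sys
n=sys.argv[1]
st=robot.state(); im,d=grab_frame('wrist'); np.savez(n+'.npz',im=im,d=d,p=st['position'],r=st['tool_rot'])
sc,_=grab_frame('scene')
a=cv2.resize(im[60:300,160:480],(440,330),interpolation=2); b=cv2.resize(sc[180:280,190:290],(330,330),interpolation=2)
save('m'+n,np.hstack([a,b]))
im,d,k,P,hsv=load(n); H,S,V=hsv[...,0],hsv[...,1],hsv[...,2]
B=np.dstack([(P[...,:2]-c)@u,(P[...,:2]-c)@[-u[1],u[0]],P[...,2]])*1000
o=(H<16)&(S>150)&(V>90)&(abs(B[...,1])<30)&(B[...,2]>20)&(B[...,0]<-10)&(B[...,0]>-160)&(B[...,2]<160)
b=B[o];print(b[np.argsort(b[:,0])][::max(1,len(b)//30)].round(0).astype(int).tolist())
o=(S<60)&(V>100)&(abs(abs(B[...,1])-21)<5)&(B[...,0]<-30)&(B[...,0]>-80)&(B[...,2]>65)&(B[...,2]<130)
b=B[o];print(len(b),b[np.argsort(b[:,0])][::max(1,len(b)//25)].round(0).astype(int).tolist())
g=(H>55)&(H<90)&(S>80)&(d>0)&(P[...,2]>.08)&(P[...,2]<.13); q=P[g]; A=np.c_[q[:,:2]-c,np.ones(len(q))]
print('lid top',np.median(q[:,2]),'plane',np.linalg.lstsq(A,q[:,2],rcond=None)[0].round(4),cv2.minAreaRect((q[:,:2]*1000).astype(np.float32)))
E
python3 look.py w6
```

```text
[[-103, -3, 80], [-101, 5, 82], [-99, -1, 83], [-97, 3, 83], [-95, 2, 83], [-93, -2, 83], [-91, -2, 81], [-89, -11, 80], [-87, 8, 80], [-85, 3, 80], [-83, 3, 80], [-81, 11, 78], [-79, -11, 78], [-77, -6, 78], [-75, -8, 78], [-72, -7, 78], [-70, -9, 78], [-68, -10, 76], [-57, 10, 79], [-53, -11, 81], [-51, 0, 81], [-45, -7, 111], [-43, -8, 115], [-41, 9, 114], [-40, -8, 119], [-38, -6, 121], [-37, -8, 126], [-35, 9, 128], [-34, 6, 130], [-32, -8, 131], [-30, -9, 130]]
360 [[-68, -16, 75], [-67, 17, 73], [-67, 16, 75], [-66, -22, 76], [-66, 16, 74], [-65, -23, 75], [-65, -19, 76], [-64, 21, 78], [-64, -22, 80], [-63, -23, 79], [-61, -22, 83], [-60, -21, 86], [-58, -22, 88], [-56, -20, 89], [-55, -20, 93], [-54, -22, 94], [-52, -22, 97], [-50, -21, 99], [-49, -20, 102], [-47, -17, 84], [-46, -20, 107], [-45, -21, 110], [-45, 20, 110], [-44, 16, 109], [-44, -16, 109], [-43, -22, 109]]
lid top 0.11069341871643473 plane [0.0015 0.0027 0.1108] ((520.5303955078125, 198.6449432373047), (107.74917602539062, 166.09317016601562), 69.46153259277344)
```

View pics/mw6.png

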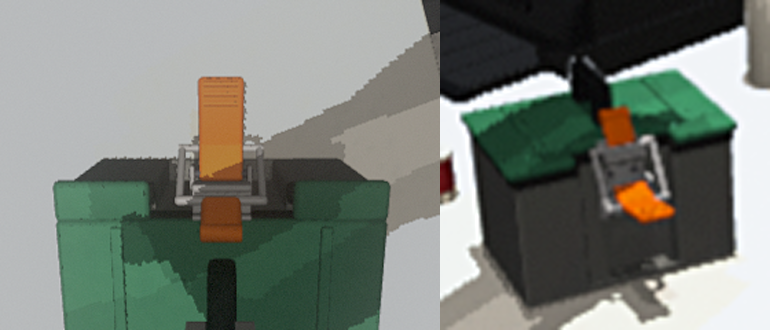

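The loop's bar now lies in the keeper groove (box-frame x -44.5, z about 107.5). The lid is still seated, and the lever is out at about 1.35 rad. Next I'll plan the press.

```bash
cat > press.py <<'E'
from latch import *
def P(th,al):
    f=th+.35; a=np.radians(al); return np.array([-54-42.6*np.sin(f),77.5-42.6*np.cos(f)])-11*np.array([np.cos(a),np.sin(a)])
def al(th): return float(np.clip(90-np.degrees(th+.44),0,20))
E
python3 - <<'E'
from press import *
s=P(1.6,0)
print(s); w=world(*s); delta(w,[180,0,-110.5])
for th in(1.6,1.4,1.2,1.,.8,.6,.45,.3,.2,.1,0,-.05):
    a=al(th); q=P(th,a); print(th,'a',round(a,1),'tool x,z cm',(-(q-s)/10).round(2))
E
```

```text
[-104.57368386   93.26970342]
delta cm [ 6.98 -0.02 16.12] rot [ 0.1 -0.1  0. ]
1.6 a 0.0 tool x,z cm [-0. -0.]
1.4 a 0.0 tool x,z cm [0.23 0.82]
1.2 a 0.0 tool x,z cm [0.3  1.67]
1.0 a 7.5 tool x,z cm [0.19 2.65]
0.8 a 19.0 tool x,z cm [-0.13  3.67]
0.6 a 20.0 tool x,z cm [-0.56  4.43]
0.45 a 20.0 tool x,z cm [-0.97  4.92]
0.3 a 20.0 tool x,z cm [-1.45  5.34]
0.2 a 20.0 tool x,z cm [-1.8   5.58]
0.1 a 20.0 tool x,z cm [-2.17  5.79]
0 a 20.0 tool x,z cm [-2.56  5.95]
-0.05 a 20.0 tool x,z cm [-2.76  6.02]
```

Converted, 16.1 cm is 0.2683, 15 cm is 0.25.

{"method": "step_arm", "body": {"deltas": [[[0.05,0,0.0167],[0,0,0],0],[[0.1167,0,0.0667],[0,0,0],0],[[0.1167,0,0.1333],[0,0,0],0],[[0.1167,0,0.2],[0,0,0],0],[[0.1167,0,0.25],[0,0,0],0],[[0.1167,0,0.2683],[0,0,0],0],[[0.1167,0,0.2683],[0,0,0],0],[[0.1167,0,0.2683],[0,0,0],0]]}}

```text
clock: 22.1
position: [0.4851, 0.1002, 0.0955]
tool_rot: [-179.9, 0.0, -110.5]
wrist_force: [0.4, -0.5, -0.7]
opening: 0.0001
grip_force: 0.0
```

```bash
python3 - <<'E'
from press import *
print(robot.state()['wrist_force'],robot.state()['opening']);delta(world(*P(1.6,0)),[180,0,-110.5])
E
```

```text
[ 0.42943992 -0.53345895 -0.71947438] 8.290382072586562e-05
delta cm [0.04 0.11 0.23] rot [-0.1  0.   0. ]
```

Converted, 2.7 cm is 0.045, 0.23 cm is 0.0038, -8 degrees is -0.0444.

{"method": "step_arm", "body": {"deltas": [[[0.0017,0,0.0067],[0,0,0],0],[[0.0038,0,0.0133],[0,0,0],0],[[0.0045,0,0.0208],[0,0,0],0],[[0.005,0,0.0283],[0,0,0],0],[[0.0042,0,0.0367],[0,-0.0222,0],0],[[0.0033,0,0.045],[0,-0.0444,0],0],[[0.0033,0,0.045],[0,-0.0444,0],0]]}}

```text
clock: 22.98
position: [0.4833, 0.0976, 0.0672]
tool_rot: [180.0, 8.0, -110.6]
wrist_force: [-0.6, -0.4, -0.0]
opening: -0.0004
grip_force: 0.3
```

```bash
python3 - <<'E'
from press import *
st=robot.state(); print(st['wrist_force'],st['tool_rot'])
A=R.from_euler('xyz',st['tool_rot'],degrees=True)
p=st['position']; print((p[:2]-c)@u*1000,(p[:2]-c)@[-u[1],u[0]]*1000,p[2]*1000, 'plan',P(1.,8))
for th in(.9,.8,.7,.6,.5,.4,.3,.2,.1,0,-.05):
    a=al(th); rpy=(R.from_euler('xyz',[180,0,-110.5],degrees=True)*R.from_rotvec([0,-a,0],degrees=True)).as_euler('xyz',degrees=True)
    print(th); delta(world(*P(th,a)),rpy,st)
E
```

```text
[-0.59630175 -0.41982413 -0.01235007] [ 179.96117319    7.97429761 -110.59150502]
-107.31211426184103 -0.3088657062375259 67.24667205829033 plan [-106.4587638    66.63941102]
0.9
delta cm [-0.14  0.03  0.59] rot [ 0.  -5.2 -0.1]
0.8
delta cm [-0.25  0.03  1.12] rot [  0.  -11.   -0.1]
0.7
delta cm [-0.39  0.03  1.54] rot [  0.  -12.   -0.1]
0.6
delta cm [-0.57  0.03  1.93] rot [  0.  -12.   -0.1]
0.5
delta cm [-0.79  0.03  2.29] rot [  0.  -12.   -0.1]
0.4
delta cm [-1.04  0.03  2.64] rot [  0.  -12.   -0.1]
0.3
delta cm [-1.32  0.03  2.95] rot [  0.  -12.   -0.1]
0.2
delta cm [-1.64  0.03  3.24] rot [  0.  -12.   -0.1]
0.1
delta cm [-1.98  0.03  3.5 ] rot [  0.  -12.   -0.1]
0
delta cm [-2.34  0.03  3.71] rot [  0.  -12.   -0.1]
-0.05
delta cm [-2.53  0.03  3.81] rot [  0.  -12.   -0.1]
```

```bash
cat > lev.py <<'E'
from press import *
for nm in('scene','side'):
    im,d=grab_frame(nm)
    k=cam(nm); P_=bydepth(k,UV,d).reshape(480,640,3); hsv=cv2.cvtColor(im,cv2.COLOR_RGB2HSV).astype(int); H,S,V=hsv[...,0],hsv[...,1],hsv[...,2]
    B=np.dstack([(P_[...,:2]-c)@u,(P_[...,:2]-c)@[-u[1],u[0]],P_[...,2]])*1000
    o=(H<16)&(S>150)&(V>60)&(abs(B[...,1])<30)&(B[...,2]>15)&(B[...,0]<-10)&(B[...,0]>-160)&(B[...,2]<160)
    b=B[o];print(len(b),b[np.argsort(b[:,2])][::max(1,len(b)//20)].round(0).astype(int).tolist())
E
python3 lev.py
```

```text
77 [[-38, -11, 30], [-36, -7, 38], [-39, 1, 50], [-100, 6, 63], [-101, 11, 65], [-96, 11, 67], [-77, 3, 68], [-73, 11, 69], [-97, 8, 70], [-71, 10, 70], [-89, 8, 71], [-89, 10, 71], [-78, 5, 72], [-79, 4, 73], [-68, 11, 74], [-115, 11, 74], [-64, 2, 75], [-67, 0, 76], [-54, 10, 77], [-61, 8, 78], [-46, 7, 109], [-50, 1, 111], [-43, 5, 112], [-45, 4, 112], [-46, 6, 116], [-45, 8, 120]]
52 [[-97, 3, 70], [-44, -2, 105], [-42, 4, 108], [-39, -5, 110], [-40, 7, 110], [-38, 0, 112], [-36, -4, 114], [-40, 5, 115], [-37, 1, 115], [-37, 3, 116], [-39, 7, 116], [-36, 1, 118], [-34, 5, 121], [-33, -3, 121], [-35, -4, 123], [-30, 1, 124], [-30, 6, 125], [-32, 0, 126], [-30, 9, 126], [-36, 3, 127], [-32, -3, 127], [-29, 7, 129], [-35, 9, 129], [-35, -9, 129], [-36, -7, 129], [-36, 3, 130]]
```

The lever is following down and the loop is still hooked, so I'll continue the press.

Converted, 2.64 cm is 0.044, 2.3 cm is 0.0383, -12 degrees is -0.0667.

{"method": "step_arm", "body": {"deltas": [[[-0.0023,0,0.01],[0,-0.0278,0],0],[[-0.0042,0,0.0183],[0,-0.0611,0],0],[[-0.0067,0,0.0258],[0,-0.0667,0],0],[[-0.0095,0,0.0322],[0,-0.0667,0],0],[[-0.0132,0,0.0383],[0,-0.0667,0],0],[[-0.0173,0,0.044],[0,-0.0667,0],0],[[-0.0173,0,0.044],[0,-0.0667,0],0]]}}

```text
clock: 23.95
position: [0.4885, 0.1119, 0.0426]
tool_rot: [180.0, 20.0, -110.5]
wrist_force: [0.7, 0.2, 0.7]
opening: 0.0002
grip_force: 0.0
```

```bash
python3 - <<'E'
from press import *
st=robot.state(); print(st['wrist_force'],st['tool_rot'])
p=st['position']; print((p[:2]-c)@u*1000,p[2]*1000, 'plan',P(.4,20))
rpy=(R.from_euler('xyz',[180,0,-110.5],degrees=True)*R.from_rotvec([0,-20,0],degrees=True)).as_euler('xyz',degrees=True)
for th in(.3,.2,.1,0,-.05,-.1): delta(world(*P(th,20)),rpy,st)
E
```

```text
[0.72715445 0.19796672 0.70362298] [ 179.96784764   19.99019093 -110.45358769]
-92.05325285630742 42.62144628101422 plan [-93.37443001  42.56783261]
delta cm [-0.09  0.02  0.33] rot [ 0. -0.  0.]
delta cm [-0.33  0.02  0.68] rot [ 0. -0.  0.]
delta cm [-0.62  0.01  0.99] rot [ 0. -0.  0.]
delta cm [-0.93  0.01  1.28] rot [ 0. -0.  0.]
delta cm [-1.09  0.01  1.42] rot [ 0. -0.  0.]
delta cm [-1.27  0.01  1.54] rot [ 0. -0.  0.]
```

Converted, 1.4 cm is 0.0233, 1.28 cm is 0.0213.

{"method": "step_arm", "body": {"deltas": [[[-0.0033,0,0.0055],[0,0,0],0],[[-0.0067,0,0.0113],[0,0,0],0],[[-0.011,0,0.0167],[0,0,0],0],[[-0.0158,0,0.0213],[0,0,0],0],[[-0.0183,0,0.0233],[0,0,0],0],[[-0.0183,0,0.0233],[0,0,0],0]]}}

```text
clock: 24.7
position: [0.494, 0.1256, 0.0335]
tool_rot: [-180.0, 20.0, -110.5]
wrist_force: [-0.6, -0.5, 0.2]
opening: 0.0001
grip_force: 0.0
```

```bash
python3 - <<'E'
from press import *
st=robot.state(); print(st['wrist_force'])
p=st['position']; print((p[:2]-c)@u*1000,p[2]*1000, 'plan',P(0,20),P(-.05,20))
E
python3 lev.py
```

```text
[-0.55416403 -0.45522643  0.21687324]
-77.32021802768499 33.453799367213776 plan [-78.94406543  33.72050086] [-76.92577963  33.04044399]
38 [[-37, 2, 19], [-36, 2, 22], [-37, 2, 25], [-37, 2, 28], [-70, 7, 33], [-70, 9, 33], [-69, 7, 34], [-67, 11, 35], [-69, 9, 35], [-65, 10, 36], [-67, 8, 36], [-65, 7, 38], [-67, 10, 40], [-68, 11, 43], [-67, 10, 45], [-62, 10, 45], [-68, 10, 48], [-78, 12, 48], [-56, 4, 69], [-56, 6, 70], [-55, 3, 71], [-102, 22, 71], [-56, 6, 72], [-57, 9, 73], [-55, 3, 73], [-55, 5, 74], [-54, 10, 75], [-108, 27, 75], [-56, 8, 75], [-56, 8, 78], [-58, 7, 79], [-54, 7, 79], [-54, 9, 80], [-59, 11, 80], [-52, 9, 81], [-87, 20, 88], [-94, 20, 89], [-89, 22, 92]]
73 [[-87, -10, 90], [-87, -10, 101], [-41, -4, 106], [-45, 8, 108], [-39, 2, 109], [-39, -3, 110], [-42, -4, 111], [-39, -5, 112], [-39, 0, 114], [-40, 7, 115], [-40, 2, 117], [-40, -3, 118], [-39, -1, 119], [-38, 2, 120], [-46, 6, 121], [-40, -6, 122], [-38, 5, 124], [-44, 7, 124], [-40, -12, 126], [-37, 5, 127], [-37, 8, 128], [-41, 0, 129], [-36, 3, 129], [-39, -9, 130], [-35, 8, 131]]
```

Converted, -0.23 cm is -0.0038, 0.19 cm is 0.0032.

{"method": "step_arm", "body": {"deltas": [[[-0.002,0,0.0017],[0,0,0],0],[[-0.0038,0,0.0032],[0,0,0],0],[[-0.0038,0,0.0032],[0,0,0],0]]}}

```text
clock: 25.18
position: [0.4948, 0.1273, 0.0327]
tool_rot: [-180.0, 19.9, -110.5]
wrist_force: [-4.9, -8.6, 8.6]
opening: 0.0001
grip_force: 6.0
```

The lever is hard against its stop, so I'll retreat and check.

Converted, -22 cm is -0.3667, -20 cm is -0.3333, 20 degrees is 0.1111.

{"method": "step_arm", "body": {"deltas": [[[0.0133,0,-0.01],[0,0,0],0],[[0.05,0,-0.0333],[0,0,0],0],[[0.0667,0,-0.1],[0,0,0],0],[[0.0667,0,-0.1833],[0,0,0],0],[[0.0333,0,-0.2667],[0,0.0556,0],0],[[-0.0167,0,-0.3333],[0,0.1111,0],0],[[-0.05,0,-0.3667],[0,0.1111,0],0],[[-0.05,0,-0.3667],[0,0.1111,0],0]]}}

```text
clock: 26.18
position: [0.4793, 0.085, 0.2511]
tool_rot: [-179.8, 0.1, -110.4]
wrist_force: [0.9, -0.2, -0.9]
opening: 0.0001
grip_force: 0.0
```

```bash
python3 look.py w7; python3 lev.py; python3 -c "
from h import *
print(robot.state()['position'],robot.state()['wrist_force'])"
```

```text
[[-70, -6, 36], [-69, -10, 35], [-68, -9, 35], [-68, 1, 36], [-67, -8, 35], [-67, 9, 36], [-66, 11, 40], [-65, -3, 38], [-65, 7, 42], [-64, 10, 41], [-64, 4, 46], [-63, -1, 42], [-63, 0, 44], [-62, 7, 45], [-62, 8, 46], [-61, 5, 47], [-61, 9, 51], [-61, 5, 50], [-60, -6, 51], [-60, -4, 52], [-59, -3, 51], [-59, -12, 55], [-58, -9, 54], [-58, 5, 57], [-57, -10, 56], [-57, -3, 57], [-57, -1, 60], [-56, -5, 59], [-55, -11, 80], [-55, -2, 81], [-54, 2, 81]]
16 [[-57, -16, 82], [-56, -16, 83], [-56, -16, 84], [-55, -16, 82], [-53, -23, 65], [-53, -21, 65], [-53, -20, 66], [-53, -23, 66], [-52, 18, 65], [-52, -19, 66], [-52, -20, 68], [-52, -18, 65], [-52, -19, 66], [-52, 17, 65], [-51, -18, 65], [-50, -19, 65]]
lid top 0.10731725305894513 plane [0.0081 0.0208 0.1081] ((510.39093017578125, 171.35284423828125), (50.998931884765625, 165.80215454101562), 69.33717346191406)
333 [[-35, -24, 16], [-66, -7, 32], [-67, 3, 35], [-68, -6, 39], [-67, -2, 42], [-63, 6, 44], [-64, -1, 48], [-60, -3, 51], [-61, -3, 54], [-57, 10, 58], [-55, 4, 61], [-53, 5, 65], [-55, -4, 69], [-59, 0, 75], [-56, 8, 78], [-53, -3, 81], [-46, -6, 110], [-44, 5, 115], [-43, 5, 119], [-46, 8, 123], [-49, 2, 128]]
66 [[-45, -8, 103], [-42, -4, 106], [-44, 3, 107], [-42, -4, 108], [-40, 2, 111], [-41, 7, 112], [-41, -7, 113], [-41, 6, 115], [-43, 8, 117], [-40, 4, 117], [-45, 7, 118], [-38, 0, 120], [-39, 2, 120], [-39, 2, 123], [-38, 8, 125], [-39, -6, 125], [-38, -3, 127], [-40, 1, 127], [-41, -4, 128], [-40, 6, 129], [-40, -7, 130], [-41, -2, 131]]
[0.47773785 0.0834254  0.2483122 ] [ 0.09758709 -0.34230507  0.9662438 ]
```

View pics/mw7.png

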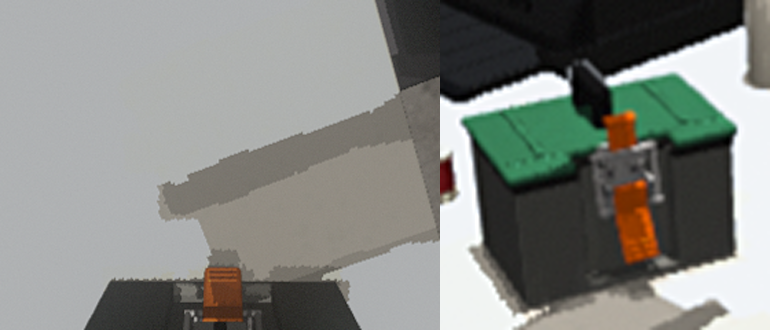

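The lever is down (press point at about x -67, z 37 in the box frame) and the loop is hooked over the keeper. The lid top has dropped from about 111 to about 107 mm, so it is latched.

```bash
python3 -c "
from cell import robot
print(robot.close_job())"
```

```text
the job is handed in; nothing more can be done
None
```

The lid is on with the loop hooked over the keeper and the lever pressed fully shut, holding the lid about 4 mm down on its seal; the job was handed in at about 26 s, after one retry of the hooking, with the spools, tape measure and torch not touched.

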